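# Print the label after a roll change

## Robot

A 6-joint arm with a two-finger parallel gripper is mounted at the origin on the work surface. World frame = base frame: x ahead of the robot, y to its left, z up, the work surface at z = 0. Lengths are in mm, angles in rad, forces in N, time in s.
With the tool pointing down it reaches from about 425 to 950 mm from the base axis. Payload 14.7 kg.
Tool frame: the origin (TCP) lies where the fingers leave the gripper's body, on its centre line; the fingertips stand 73 mm ahead of it and the grasp point (between the pads) lies 54 mm ahead of it (manip.grasp_offset is the distance from the TCP to the grasp point, in mm); z points along the fingers, y is the line along which they close (so a half turn about z gives the same grasp; the last joint's range is limited). The gripper opens to 85 mm and grips with 20 to 120 N. Pads are 22 mm wide; open, the fingers measure 114 mm over their backs; the gripper's body (76 mm by 85 mm) begins 54 mm behind the grasp point. The pads swing forward as they close: fully open they stand 13 mm farther back than shut.
Start: joints at [-1.342, 0.48, 1.596, -0, 1.065, -0.047], TCP at [177.023, -625.425, 303.897] pointing down, gripper open.
Joint ranges: [-2.75, 2.75], [-0.82, 2.05], [0.23, 2.67], [-1.56, 4.7], [0.09, 2.69], [-2.92, 2.92]. Speed limits (rad/s): [1.89, 1.89, 2.39, 3.01, 3.01, 3.01].

## Interface

Orientations are given as a unit quaternion [x, y, z, w].
In Python, from cell import manip, optics gives the robot as it stands. The module is installed in compiled form; this text tells all that it offers.
- The arm moves only by the tool move_arm, never from a script. Its argument "series" is one flat list of numbers, 7 for each row, row after row: the opening, from 0 (shut) to 1 (fully open), then the shift along the world's x, y, z in cm, then the turn, a rotation vector about the world's x, y, z in degrees. A call has 1 to 10 rows; each row shifts and turns the commanded pose from where the row before left it; what a row does not reach is not made up. A row lasts 1/10 s, in which the tool goes at most 50 mm and 8.59 degrees, less where a joint would pass 70% of its speed; a pose out of reach is approached as far as the arm can. A call is refused whole if a number of a shift passes 5 or a number of a turn 8.59, either way. A call with a gripper value outside its range is refused whole. The fingers move at their own pace and stop on an object; "squeeze" is the grip in N (left out, the last holds). Time passes only in rows, so rows that do not move let the fingers close. It gives the time, the measured TCP pose, the force, the opening and the grip force at its end, in the units of the state.
- manip.state(): the state, without advancing time (a new reading comes with each control period).
- optics.snapshot(name): name is "scene" or "top"; returns a dict with "img" (384x512x3 uint8, red, green, blue), "fov_y" (degrees; the focal length in pixels is half the picture's height over the tangent of half this angle, whatever the lens; pixels are square), "cx", "cy" (the principal point, pixels), "R" (3x3) and "t" (3): a world point X has camera coordinates R X + t. Camera axes: x right, y down, z forward; pixel columns grow to the right and rows downward; lengths in mm; the calibration is good to about 2 mm. A picture is of the moment at which its call begins. There is no depth.
- manip.hand_in(): hands the job in; it is judged then, once.
The state is a dict: "clock": time; "joint_pos": joint angles; "joint_vel": joint speeds; "tau": joint torques, N m; "tcp_pos": TCP position; "ee_rot": TCP orientation; "ft_force": force on the tool from outside, world axes, zero at the start; "torque": the same for the moment, N m; "width": finger opening in mm; "grasp_force": force on a finger pad.
Only numpy, scipy, OpenCV 4.12 (cv2) and the standard library are available. Lean on these libraries where they do the work, as an engineer would, in place of code of your own. Each camera call takes 0.05 s, during which the arm holds its last target. There are 200 camera calls.

## Task

A new label roll is in the scale's printer and a wrapped loaf is on the pan: print its label. Push the printer's cover shut, then with the fingertips lightly press the round feed key in front of the cover, then the product key in the middle of the front row (the row nearest the scale's front edge), then the long print key. Press no other key, let each key come up again before the next, do not lean hard on the scale, and leave the loaf and everything else where it is.

Things in the scene. Friction and masses are not known exactly. Their poses are not given: they have to be found in the camera images.
- scale: White counter label scale, fixed. Origin on the table; it spans x -170..170, y -130..270 mm (x to its back, y to its left). Key console along the front (-x), rising 10 degrees to the back from 40 to 58 mm height, keys 10 mm proud; metal pan (top 92 mm high) at the back left; label printer at the back right. A key must not get more than 30 N, nor the rest more than 60 N (knocks count).
- cover (a joint): Hinge of the printer's grey cover, rad: 0 = shut on its stop, grows as its front edge lifts. Starts open by 0.3 to 0.6, stays where it is left (stiff hinge; a downward push of 2 to 3 N closes it). Not to be opened beyond 1.0.
- cover_edge (a point): Point on the top face of the cover, mid-width, 9 mm behind its front edge. The cover is a shallow grey lid 139 mm long (x), 124 mm wide (y), 26 mm high, hinged at the back, with a small tab in front; z points out of its top, x to the hinge. Shut, this point is at x 8, y -68, z 126 mm of the scale.
- cover_hinge (a point): On the cover's hinge line (parallel to the scale's y), mid-width, at the printer's back: x 138, y -68, z 100 mm of the scale. The cover's top face lies 26 mm above it when shut and turns with the cover.
- key_feed (a joint): Travel of the feed key, m: 0 up, 0.006 fully down; it registers at 0.003. Spring 1.5 N at first, 4.2 N where it registers, 6.9 N fully down, comes up again by itself.
- key_feed_top (a point): Centre of the top of the feed key: the only round key, 24 mm across, on the flat white deck (85 mm high) in front of the cover; x -40, y -68, z 95 mm of the scale. z points out of the key (straight up).
- key_front_mid (a joint): Travel of the product key wanted here, the middle one of the front row, m: 0 up, 0.006 down, registers at 0.003; spring as the feed key.
- key_front_mid_top (a point): Centre of the top of the wanted product key. The six product keys are alike, 24 x 24 mm, in two rows of three, 40 mm apart in y, 41 mm in x; this is the middle one of the row nearest the front edge, x -143, y 36, z 55 mm of the scale. z points out of it, square to the 10 degree console; it moves in along -z.
- key_print (a joint): Travel of the print key, m: 0 up, 0.006 down, registers at 0.003; spring as the feed key.
- key_print_top (a point): Centre of the top of the print key: the one long bar key, 26 mm wide (y), 66 mm long up the slope, right (-y) of the product keys; x -122, y -65, z 59 mm of the scale. z points out of it, square to the 10 degree console.
- loaf: Wrapped loaf cake being labelled, 110 x 160 x 70 mm, 0.6 kg, loose on the weighing pan; origin at the centre of its underside. Leave it alone.
- loaf2: A second such loaf with a chocolate top on a low metal tray left of the scale; origin under its centre. Leave it alone.
- spare_roll: Spare roll of labels standing on end on the table right of the scale, 76 mm across, 58 mm high; origin under its centre. Leave it alone.
- scraper: Flat steel bench scraper with a wooden handle, 95 x 150 x 20 mm, lying on the table at the right; origin under its blade. Leave it alone.
- key_front_left (a joint): Travel of the left (+y) product key of the front row (nearest the machine's front edge), m (0 up, 0.006 down). Not to be pressed.
- key_front_right (a joint): Travel of the right (-y) product key of the front row (nearest the machine's front edge), m (0 up, 0.006 down). Not to be pressed.
- key_back_left (a joint): Travel of the left (+y) product key of the back row, m (0 up, 0.006 down). Not to be pressed.
- key_back_mid (a joint): Travel of the middle product key of the back row, m (0 up, 0.006 down). Not to be pressed.
- key_back_right (a joint): Travel of the right (-y) product key of the back row, m (0 up, 0.006 down). Not to be pressed.

How it is judged (in metres and radians):
On the way, in this order (a step that is already met when the one before it is completed fails the run):
1. the printer's cover is pushed shut (value of joint cover below 0.04 rad and value of joint each of key_feed, key_front_mid, key_print below 0.0015 m), for 0.1 s.
2. the feed key is pressed by the fingers (3 mm or more), with the cover shut and the other keys up (value of joint key_feed above 0.003 m and contact force between the fingers and key_feed above 0.3 N and value of joint cover below 0.04 rad and value of joint each of key_front_mid, key_print below 0.0015 m), for 0.04 s.
3. the middle product key of the front row is pressed by the fingers, the feed and print keys being up (value of joint key_front_mid above 0.003 m and contact force between the fingers and key_front_mid above 0.3 N and value of joint cover below 0.04 rad and value of joint each of key_feed, key_print below 0.0015 m), for 0.04 s.
4. the print key is pressed by the fingers, the other keys being up (value of joint key_print above 0.003 m and contact force between the fingers and key_print above 0.3 N and value of joint cover below 0.04 rad and value of joint each of key_feed, key_front_mid below 0.0015 m), for 0.04 s.
At the end, for the whole second after the job is handed in: The cover is shut (under 0.04 rad), every key is up again (under 1.5 mm down), the loaf rests on the pan within 12 mm of where it was (all of step 1 and value of joint each of key_front_left, key_front_right, key_back_left, key_back_mid, key_back_right below 0.0015 m and distance of loaf from where it was at the start of the episode below 0.012 m and linear speed of loaf below 0.02 m/s); the robot touches nothing.
It fails at once if another product key is pressed (3 mm or more) (value of joint any of key_front_left, key_front_right, key_back_left, key_back_mid, key_back_right above 0.003 m).
It fails at once if a key is pressed while the cover stands open (value of joint cover above 0.06 rad and value of joint any of key_feed, key_front_mid, key_print above 0.003 m).
It fails at once if the cover is opened further, beyond 1.0 rad (value of joint cover above 1 rad).
It fails at once if the robot pushes on a key with more than 30 N, or on the cover or the rest of the scale with more than 60 N (contact force between any of the fingers, the arm and key_feed above 30 N or contact force between any of the fingers, the arm and key_front_mid above 30 N or contact force between any of the fingers, the arm and key_print above 30 N or contact force between any of the fingers, the arm and scale above 60 N).
It fails at once if the loaf on the pan is moved by more than 12 mm, or the second loaf, the spare roll or the scraper by more than 20 mm, or any of them lifted (distance of loaf from where it was at the start of the episode above 0.012 m or distance of any of loaf2, spare_roll, scraper from where it was at the start of the episode above 0.02 m).
It also fails if it takes over 40 s, if anything falls off the work surface, if the arm or the gripper's body presses on something with over 40 N, if the wrist force passes 120 N, or if a joint passes its speed limit or range.

## Working session

There is one attempt and no reset: what is moved stays moved. The work goes in short steps, Python scripts to look and compute and a tool call to move; the robot and the scene stay as the last step left them, time stands still between calls to the robot, and variables do not carry over. Pictures are saved under pics/ and viewed, at most 10 in all, crops included, and the job is handed in when it is done.

Besides the shell and the picture viewer there is one more tool, called after "Emit:" as name(argument=value, ...) on one line, values as JSON. move_arm: Moves the arm, as the interface text tells. Its arguments: {"type":"object","properties":{"series":{"type":"array","items":{"type":"number"}},"squeeze":{"type":"number"}},"required":["series"]}

```bash
mkdir -p pics
python3 - <<'E'
from cell import manip, optics
import cv2, pickle
for n in ("scene","top"):
    s=optics.snapshot(n); pickle.dump(s,open(n+".pkl","wb"))
    cv2.imwrite(f"pics/{n}.png",cv2.resize(s["img"][:,:,::-1],(800,600),interpolation=cv2.INTER_CUBIC))
    print(n,s["fov_y"],s["cx"],s["cy"],s["R"],s["t"])
print(manip.state())
E
```

```text
scene 45.873542400743126 257.06569689221595 192.48568406292483 [[ 0.80088512  0.59874997 -0.00902797]
 [ 0.50515841 -0.68363966 -0.52673694]
 [-0.3215556   0.41729522 -0.84998041]] [-510.28479743 -231.81532795 2087.54229891]
top 56.81340687497179 254.93402816231034 195.7084561802067 [[-0.00317331 -0.99998891  0.00347928]
 [-0.99527519  0.00282067 -0.09705332]
 [ 0.09704243 -0.00377083 -0.9952731 ]] [   9.80548438  585.54132396 1230.09551684]
{'clock': 0.1, 'joint_pos': array([-1.34157677e+00,  4.80775530e-01,  1.59684170e+00, -3.85122284e-06,
        1.06510755e+00, -4.66185549e-02]), 'joint_vel': array([-0.00018417, -0.00095876, -0.0021979 ,  0.00191795,  0.00194404,
        0.00060907]), 'tau': array([ 2.11807288e-03, -9.52255583e+01, -4.31039715e+01, -2.04193352e-04,
        5.29543016e-03,  2.09429807e-06]), 'tcp_pos': array([ 176.96686996, -625.1239252 ,  303.32087621]), 'ee_rot': array([ 9.90503946e-01,  1.37483134e-01, -5.32867400e-05, -5.63547590e-04]), 'ft_force': array([ 1.1144355 , -0.65822031, -0.16739716]), 'torque': array([-0.01322739, -0.0518545 ,  0.02582834]), 'grasp_force': 0.0, 'width': 85.64750204136271}
```

View pics/scene.png

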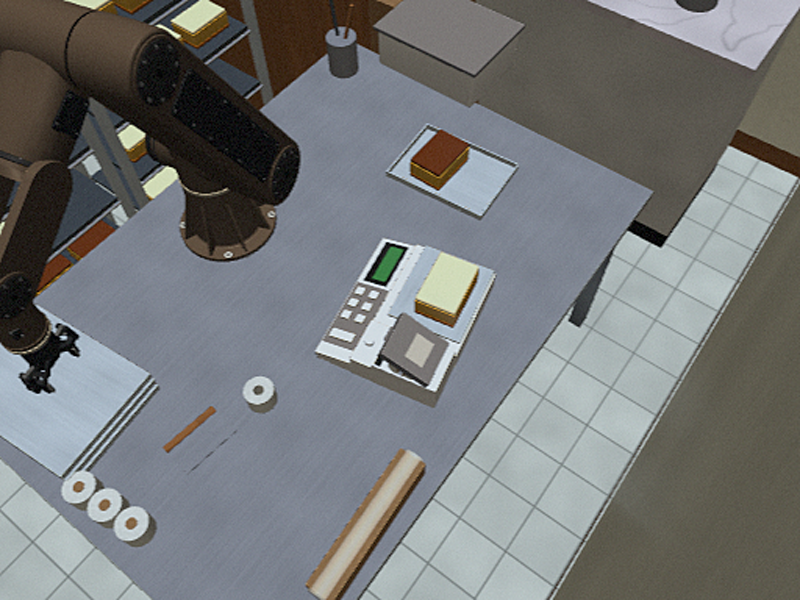

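View pics/top.png

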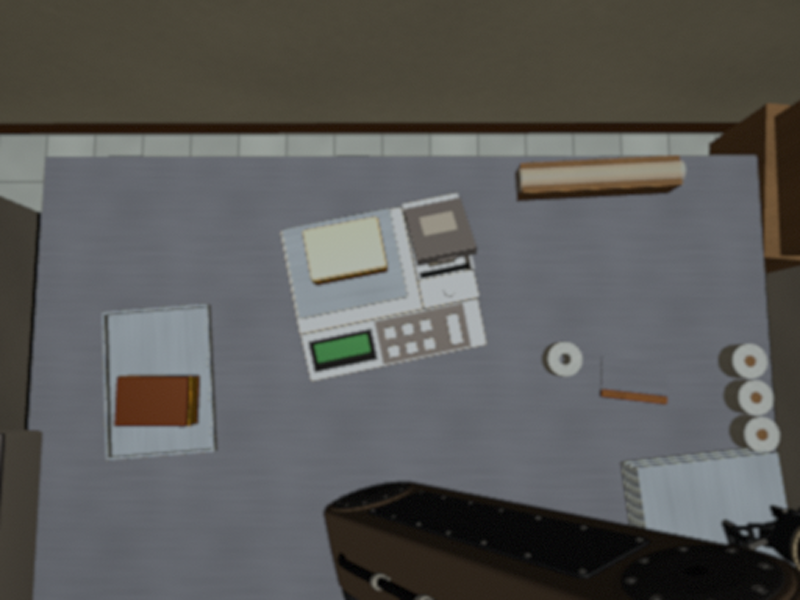

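The top view shows the scale rotated slightly. The front key row is at about (394,351), (412,348), (430,344) in the 800x600 picture, the print bar at (455,329), the feed key at (447,293), and the cover open with its front edge at about (417,263)-(476,247). Next I'll get precise key centroids and fit the scale's pose.

```bash
cat > h.py <<'E'
import numpy as np, cv2, pickle
from scipy.optimize import least_squares
def foc(s): return s["img"].shape[0]/2/np.tan(np.radians(s["fov_y"]/2))
def proj(s,X):
    c=np.atleast_2d(X)@s["R"].T+s["t"]; return c[:,:2]/c[:,2:]*foc(s)+[s["cx"],s["cy"]]
def ray(s,uv,z):
    d=s["R"].T@np.array([(uv[0]-s["cx"])/foc(s),(uv[1]-s["cy"])/foc(s),1]); o=-s["R"].T@s["t"]
    return o+d*(z-o[2])/d[2]
def blobs(s,box,thr):
    x0,y0,x1,y1=box
    g=cv2.resize(cv2.cvtColor(s["img"],cv2.COLOR_RGB2GRAY)[y0:y1,x0:x1],None,fx=4,fy=4,interpolation=cv2.INTER_CUBIC)
    n,l,st,c=cv2.connectedComponentsWithStats((g>thr).astype(np.uint8))
    return [(np.round((c[i]+.5)/4-.5+[x0,y0],2),st[i,4]/16) for i in range(1,n) if 15<st[i,4]/16<300]
E
python3 - <<'E'
from h import *
t=pickle.load(open("top.pkl","rb")); s=pickle.load(open("scene.pkl","rb"))
for thr in (150,165): print(thr,*blobs(t,(240,195,306,232),thr),sep="\n ")
for thr in (150,170): print(thr,*blobs(s,(205,175,250,225),thr),sep="\n ")
a=t["img"][115:250,170:320,::-1]; cv2.imwrite("pics/topc.png",cv2.resize(a,None,fx=5,fy=4.4,interpolation=cv2.INTER_CUBIC) if 0 else cv2.resize(a,(660,594),interpolation=cv2.INTER_CUBIC))
b=s["img"][145:265,195:325,::-1]; cv2.imwrite("pics/scenec.png",cv2.resize(b,(650,600),interpolation=cv2.INTER_CUBIC))
E
```

```text
150
 (array([253.32, 197.68]), np.float64(195.9375))
 (array([301.9 , 206.16]), np.float64(183.0625))
 (array([290.51, 210.2 ]), np.float64(123.125))
 (array([272.03, 207.93]), np.float64(38.9375))
 (array([260.62, 210.22]), np.float64(37.4375))
 (array([241.45, 222.85]), np.float64(47.125))
 (array([249.26, 212.72]), np.float64(39.875))
 (array([274.42, 219.67]), np.float64(38.375))
 (array([263.02, 222.07]), np.float64(38.0625))
 (array([251.68, 224.35]), np.float64(38.125))
165
 (array([251.27, 197.39]), np.float64(151.5))
 (array([302.18, 205.82]), np.float64(164.375))
 (array([290.54, 210.19]), np.float64(96.125))
 (array([272.  , 207.94]), np.float64(26.5))
 (array([260.63, 210.22]), np.float64(26.0625))
 (array([249.26, 212.71]), np.float64(27.4375))
 (array([241.43, 223.88]), np.float64(25.125))
 (array([274.41, 219.64]), np.float64(26.375))
 (array([263.  , 222.08]), np.float64(26.375))
 (array([251.68, 224.33]), np.float64(26.0))
150
 (array([229.91, 185.45]), np.float64(27.5))
 (array([238.61, 188.01]), np.float64(27.9375))
 (array([225.58, 192.87]), np.float64(27.6875))
 (array([234.33, 195.57]), np.float64(29.6875))
 (array([221.1, 200.4]), np.float64(29.875))
 (array([229.9 , 203.18]), np.float64(30.0))
 (array([218.59, 213.72]), np.float64(89.8125))
170
 (array([229.93, 185.47]), np.float64(23.8125))
 (array([238.65, 188.03]), np.float64(24.3125))
 (array([225.58, 192.91]), np.float64(24.4375))
 (array([234.3, 195.6]), np.float64(25.3125))
 (array([221.11, 200.45]), np.float64(25.6875))
 (array([229.9 , 203.19]), np.float64(26.125))
 (array([218.57, 213.74]), np.float64(82.75))
```

View pics/topc.png

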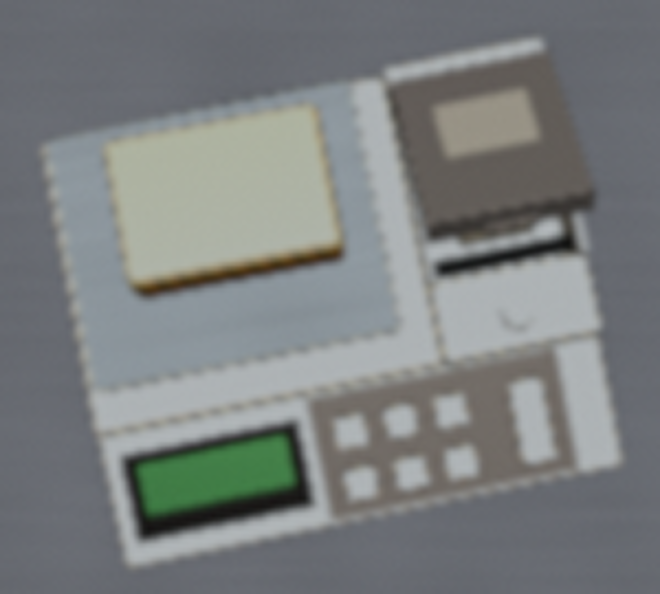

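View pics/scenec.png

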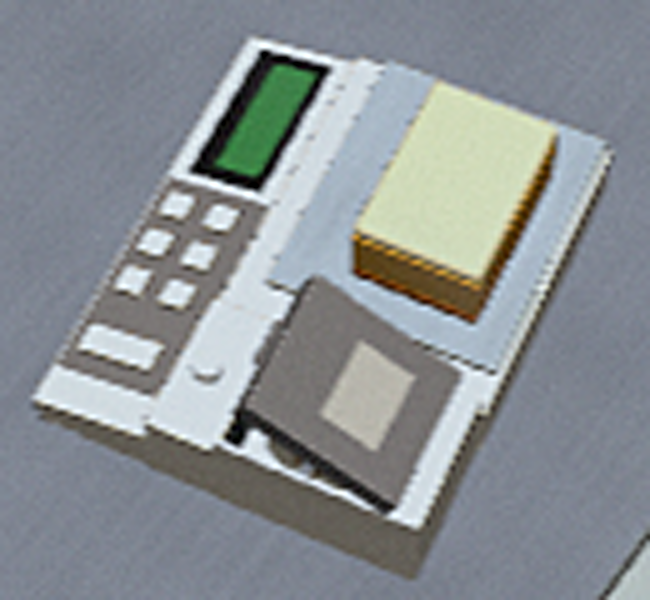

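The crops confirm the layout. The cover's front top edge runs from about (428,225) to (594,200) in the top crop, and from (315,280) to (248,405) in the scene crop. I'll fit the pose now.

```bash
cat > pose.py <<'E'
from h import *
t=pickle.load(open("top.pkl","rb")); s=pickle.load(open("scene.pkl","rb"))
M=np.array([[-102,76,62.2],[-102,36,62.2],[-102,-4,62.2],[-143,76,55],[-143,36,55],[-143,-4,55],[-122,-65,59]])
T=np.array([[249.26,212.72],[260.62,210.22],[272.02,207.93],[251.68,224.34],[263.01,222.07],[274.42,219.66],[290.52,210.2]])
S=np.array([[238.61,188.01],[234.33,195.57],[229.9,203.18],[229.91,185.45],[225.58,192.87],[221.1,200.4],[218.59,213.72]])
def fit(im,P):
    W=np.array([ray(im,p,z)[:2] for p,z in zip(P,M[:,2])]); m=M[:,:2]
    d=m-m.mean(0); e=W-W.mean(0); yaw=np.arctan2((d[:,0]*e[:,1]-d[:,1]*e[:,0]).sum(),(d*e).sum())
    c,n=np.cos(yaw),np.sin(yaw); o=W.mean(0)-np.array([[c,-n],[n,c]])@m.mean(0)
    r=W-(m@np.array([[c,n],[-n,c]])+o); return yaw,o,np.abs(r).max()
E
python3 - <<'E'
from pose import *
F=[]
for im,P in((t,T),(s,S)):
    f=fit(im,P);F.append(f);print(f)
yaw=(F[0][0]+F[1][0])/2;o=(F[0][1]+F[1][1])/2
c,n=np.cos(yaw),np.sin(yaw)
def W(p): p=np.asarray(p,float); return np.array([c*p[0]-n*p[1]+o[0],n*p[0]+c*p[1]+o[1],p[2]])
for k,p in dict(edge=(8,-68,126),hinge=(138,-68,100),feed=(-40,-68,95),mid=(-143,36,55),pr=(-122,-65,59)).items():print(k,W(p).round(1))
for im,uv in((t,(170+511/4.4,115+212/4.4)),(s,(251.2,213.4))):
    e=[(np.linalg.norm(proj(im,W((138-139*np.cos(a)+26*np.sin(a),-68,100+26*np.cos(a)+139*np.sin(a))))[0]-uv),a) for a in np.arange(0,.9,.02)]
    print(min(e))
print("yaw",yaw,np.degrees(yaw),o)
E
```

```text
(np.float64(0.19938560319791562), array([639.00996853, -26.41424593]), np.float64(0.33033199579836037))
(np.float64(0.20395973527834418), array([638.25993402, -27.37336997]), np.float64(0.20464658686933035))
edge [660.1 -91.9 126. ]
hinge [787.5 -65.9 100. ]
feed [ 613.1 -101.5   95. ]
mid [491.3 -20.3  55. ]
pr [ 532.1 -115.    59. ]
(np.float64(0.22081886342293153), np.float64(0.42))
(np.float64(1.1743156332747484), np.float64(0.46))
yaw 0.2016726692381299 11.554992790482672 [638.63495127 -26.89380795]
```

Both views agree to about 1 mm (yaw 11.55°), and the cover is open by about 0.44 rad. I'll close the fingers and travel high to above the cover, in two calls.

Emit:
move_arm(series=[0,2.55,2.69,0,0,0,-0.42,0,2.55,2.69,0,0,0,-0.42,0,2.55,2.69,0,0,0,-0.42,0,2.55,2.69,0,0,0,-0.42,0,2.55,2.69,0,0,0,-0.42,0,2.55,2.69,0,0,0,-0.42,0,2.55,2.69,0,0,0,-0.42,0,2.55,2.69,0,0,0,-0.42,0,2.55,2.69,0,0,0,-0.42,0,2.55,2.69,0,0,0,-0.42], squeeze=20)

```text
clock: 1.1
tcp_pos: [432.8, -355.1, 303.7]
ee_rot: [0.995, 0.101, -0.0, -0.0]
ft_force: [0.5, -1.0, 0.5]
width: 0.2
grasp_force: 0.0
```

Emit:
move_arm(series=[0,2.55,2.69,0,0,0,0,0,2.55,2.69,0,0,0,0,0,2.55,2.69,0,0,0,0,0,2.55,2.69,0,0,0,0,0,2.55,2.69,0,0,0,0,0,2.55,2.69,0,0,0,0,0,2.55,2.69,0,0,0,0,0,2.55,2.69,0,0,0,0,0,2.55,2.69,0,0,0,0,0,2.55,2.69,0,0,0,0])

```text
clock: 2.1
tcp_pos: [687.8, -86.1, 303.5]
ee_rot: [0.995, 0.101, -0.0, -0.0]
ft_force: [1.0, -0.9, 0.7]
width: 0.2
grasp_force: 0.0
```

Emit:
move_arm(series=[0,0,0,0,0,0,0,0,0,0,0,0,0,0])

```text
clock: 2.3
tcp_pos: [687.0, -86.7, 303.2]
ee_rot: [0.995, 0.102, -0.001, -0.0]
ft_force: [0.1, -1.2, 0.1]
width: 0.1
grasp_force: 0.0
```

Emit:
move_arm(series=[0,0,0,-1,0,0,0,0,0,0,-1,0,0,0,0,0,0,-1,0,0,0,0,0,0,-0.8,0,0,0,0,0,0,-0.6,0,0,0,0,0,0,-0.6,0,0,0,0,0,0,-0.8,0,0,0,0,0,0,-0.8,0,0,0,0,0,0,-0.8,0,0,0,0,0,0,-0.8,0,0,0])

```text
clock: 3.3
tcp_pos: [687.0, -87.4, 221.2]
ee_rot: [0.995, 0.101, -0.0, -0.0]
ft_force: [-0.3, -0.4, 1.1]
width: 0.3
grasp_force: 0.6
```

Emit:
move_arm(series=[0,0,0,-0.4,0,0,0,0,0,0,-0.4,0,0,0,0,0,0,-0.2,0,0,0])

```text
clock: 3.6
tcp_pos: [686.9, -87.4, 211.5]
ee_rot: [0.995, 0.101, -0.0, -0.0]
ft_force: [-0.8, 0.0, 1.9]
width: 0.2
grasp_force: 0.5
```

Emit:
move_arm(series=[0,0,0,-0.4,0,0,0,0,0,0,-0.3,0,0,0,0,0,0,-0.2,0,0,0])

```text
clock: 3.9
tcp_pos: [687.0, -87.4, 202.7]
ee_rot: [0.995, 0.101, -0.0, 0.0]
ft_force: [-1.2, -0.2, 1.1]
width: 0.1
grasp_force: 0.5
```

Emit:
move_arm(series=[0,0,0,-0.1,0,0,0,0,0,0,-0.1,0,0,0])

```text
clock: 4.1
tcp_pos: [687.1, -87.4, 200.9]
ee_rot: [0.995, 0.101, 0.0, -0.0]
ft_force: [-1.1, -0.6, 1.5]
width: -0.5
grasp_force: 0.5
```

Emit:
move_arm(series=[0,0,0,-0.1,0,0,0,0,0,0,-0.1,0,0,0])

```text
clock: 4.3
tcp_pos: [687.0, -87.4, 198.9]
ee_rot: [0.995, 0.101, 0.0, 0.0]
ft_force: [-0.7, -0.2, 0.7]
width: 0.0
grasp_force: 0.5
```

Emit:
move_arm(series=[0,0,0,-0.1,0,0,0])

```text
clock: 4.4
tcp_pos: [687.1, -87.5, 198.5]
ee_rot: [0.995, 0.101, 0.0, 0.0]
ft_force: [-6.3, 0.8, 20.0]
width: -0.1
grasp_force: 9.7
```

The cover is on its stop: 20 N at TCP z 198.5, so the tip is about 72.6 mm ahead. Next is up and over to the feed key.

Emit:
move_arm(series=[0,0,0,0.5,0,0,0,0,0,0,1.5,0,0,0,0,-1.85,-0.35,0.5,0,0,0,0,-1.85,-0.35,0,0,0,0,0,-1.85,-0.35,0,0,0,0,0,-1.84,-0.36,0,0,0,0,0,0,0,-1,0,0,0,0,0,0,-1,0,0,0,0,0,0,-1,0,0,0,0,0,0,0,0,0,0])

```text
clock: 5.4
tcp_pos: [612.9, -101.2, 191.1]
ee_rot: [0.995, 0.101, -0.001, -0.0]
ft_force: [-0.4, -1.1, 0.2]
width: -0.1
grasp_force: 0.0
```

Run:
```python
from cell import manip, optics
import cv2
s=optics.snapshot("scene"); print(manip.state()["tcp_pos"])
cv2.imwrite("pics/feed.png",cv2.resize(s["img"][125:265,180:325,::-1],(621,600),interpolation=cv2.INTER_CUBIC))
```

```text
[ 613.17010647 -101.30632494  191.78261204]
```

View pics/feed.png

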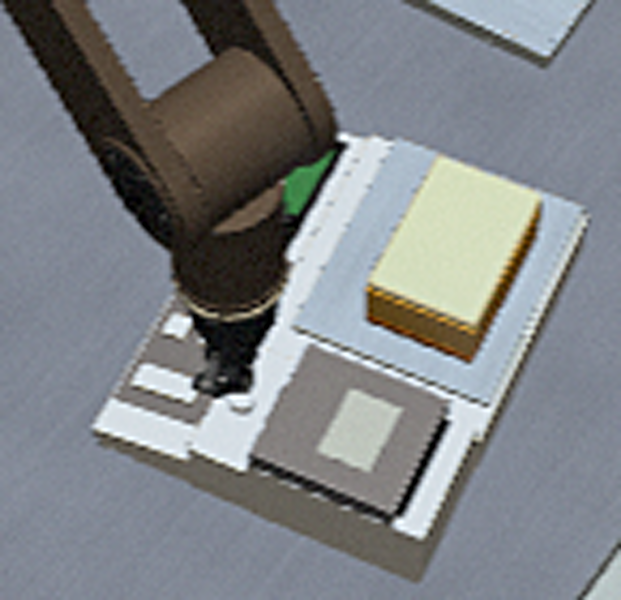

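The picture shows the cover shut flat, with the feed key at about (240,402) just under the fingertips. I'll descend onto it.

Emit:
move_arm(series=[0,0,0,-1,0,0,0,0,0,0,-0.8,0,0,0,0,0,0,-0.3,0,0,0,0,0,0,-0.2,0,0,0,0,0,0,-0.2,0,0,0])

```text
clock: 5.95
tcp_pos: [613.2, -101.5, 167.8]
ee_rot: [0.995, 0.101, 0.0, -0.0]
ft_force: [-0.2, -0.6, 0.5]
width: -0.4
grasp_force: 0.0
```

Emit:
move_arm(series=[0,0,0,-0.1,0,0,0,0,0,0,-0.1,0,0,0])

```text
clock: 6.15
tcp_pos: [613.2, -101.5, 166.1]
ee_rot: [0.995, 0.101, 0.0, 0.0]
ft_force: [-0.6, 0.4, 3.5]
width: 0.4
grasp_force: 1.4
```

Emit:
move_arm(series=[0,0,0,-0.1,0,0,0,0,0,0,-0.1,0,0,0,0,0,0,-0.1,0,0,0,0,0,0,0,0,0,0])

```text
clock: 6.55
tcp_pos: [613.2, -101.5, 163.0]
ee_rot: [0.995, 0.101, 0.0, 0.0]
ft_force: [-1.3, 0.5, 5.7]
width: -0.0
grasp_force: 2.8
```

Feed key is pressed about 4.6 mm at 5.7 N. Release it and go to the front-middle key.

Emit:
move_arm(series=[0,0,0,1,0,0,0,0,0,0,3,0,0,0,0,-2.44,1.62,0,0,0,0,0,-2.44,1.62,0,0,0,0,0,-2.44,1.62,0,0,0,0,0,-2.44,1.62,0,0,0,0,0,-2.43,1.64,0,0,0,0,0,0,0,-2,0,0,0,0,0,0,-2,0,0,0,0,0,0,-1.5,0,0,0])

```text
clock: 7.55
tcp_pos: [491.2, -20.1, 147.7]
ee_rot: [0.995, 0.101, 0.0, 0.0]
ft_force: [-0.7, 0.8, 0.7]
width: 0.3
grasp_force: 0.0
```

Emit:
move_arm(series=[0,0,0,-0.5,0,0,0,0,0,0,-0.5,0,0,0,0,0,0,-0.3,0,0,0,0,0,0,0,0,0,0])

```text
clock: 7.95
tcp_pos: [491.4, -20.4, 135.1]
ee_rot: [0.995, 0.101, 0.0, 0.0]
ft_force: [-0.5, 0.3, 0.3]
width: -0.0
grasp_force: 0.0
```

Run:
```python
from cell import manip, optics
import cv2
s=optics.snapshot("scene"); print(manip.state()["tcp_pos"])
cv2.imwrite("pics/mid.png",cv2.resize(s["img"][125:265,180:325,::-1],(621,600),interpolation=cv2.INTER_CUBIC))
```

```text
[491.40056865 -20.3848428  135.20996565]
```

View pics/mid.png

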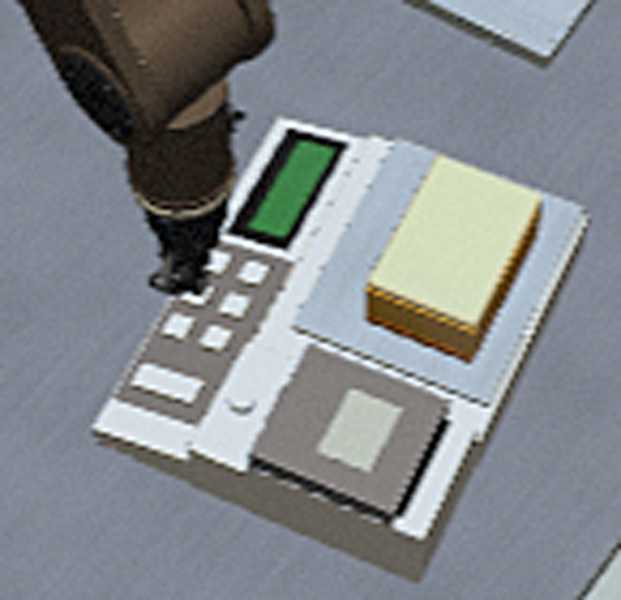

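The front-middle key, at about (195,291), is just under the fingertips; its neighbours and the feed key are up. I'll press it slowly.

Emit:
move_arm(series=[0,0,0,-0.3,0,0,0,0,0,0,-0.2,0,0,0,0,0,0,-0.1,0,0,0,0,0,0,-0.1,0,0,0])

```text
clock: 8.4
tcp_pos: [491.4, -20.3, 127.9]
ee_rot: [0.995, 0.101, 0.0, 0.0]
ft_force: [-1.1, -0.3, 2.9]
width: 0.1
grasp_force: 1.1
```

Emit:
move_arm(series=[0,0,0,-0.1,0,0,0,0,0,0,0,0,0,0])

```text
clock: 8.6
tcp_pos: [491.5, -20.3, 126.9]
ee_rot: [0.995, 0.101, 0.0, 0.0]
ft_force: [1.4, 0.6, 2.5]
width: -0.2
grasp_force: 1.6
```

Emit:
move_arm(series=[0,0,0,-0.1,0,0,0,0,0,0,-0.1,0,0,0,0,0,0,0,0,0,0])

```text
clock: 8.9
tcp_pos: [491.6, -20.3, 124.9]
ee_rot: [0.995, 0.101, 0.0, 0.0]
ft_force: [2.1, 0.4, 6.0]
width: 0.1
grasp_force: 2.4
```

Emit:
move_arm(series=[0,0,0,-0.07,0,0,0,0,0,0,0,0,0,0])

```text
clock: 9.1
tcp_pos: [491.6, -20.3, 124.3]
ee_rot: [0.995, 0.101, 0.0, 0.0]
ft_force: [2.0, 2.4, 6.0]
width: 0.1
grasp_force: 2.7
```

Front-middle key pressed about 4.5 mm. Lift and go to the print key.

Emit:
move_arm(series=[0,0,0,1,0,0,0,0,0,0,3,0,0,0,0,1.01,-2.36,0,0,0,0,0,1.01,-2.37,0,0,0,0,0,1.01,-2.37,0,0,0,0,0,1.01,-2.37,0,0,0,0,0,0,0,-1.5,0,0,0,0,0,0,-0.8,0,0,0,0,0,0,-0.5,0,0,0,0,0,0,0,0,0,0])

```text
clock: 10.1
tcp_pos: [530.9, -114.4, 135.7]
ee_rot: [0.995, 0.101, -0.001, -0.0]
ft_force: [-0.5, 0.1, -0.2]
width: 0.0
grasp_force: 0.0
```

Emit:
move_arm(series=[0,0,0,-0.2,0,0,0,0,0,0,-0.2,0,0,0,0,0,0,-0.1,0,0,0,0,0,0,-0.1,0,0,0])

```text
clock: 10.5
tcp_pos: [531.9, -114.9, 130.4]
ee_rot: [0.995, 0.101, 0.0, 0.0]
ft_force: [1.4, 2.2, 3.7]
width: -0.2
grasp_force: 1.6
```

Emit:
move_arm(series=[0,0,0,-0.1,0,0,0,0,0,0,-0.1,0,0,0,0,0,0,0,0,0,0])

```text
clock: 10.8
tcp_pos: [532.0, -115.1, 128.3]
ee_rot: [0.995, 0.101, 0.0, 0.0]
ft_force: [2.0, 2.0, 5.9]
width: 0.2
grasp_force: 2.5
```

Emit:
move_arm(series=[0,0,0,-0.05,0,0,0,0,0,0,0,0,0,0])

```text
clock: 11.0
tcp_pos: [532.0, -115.1, 127.9]
ee_rot: [0.995, 0.101, 0.0, 0.0]
ft_force: [1.7, 2.9, 5.5]
width: 0.3
grasp_force: 2.7
```

Emit:
move_arm(series=[0,0,0,1,0,0,0,0,0,0,3,0,0,0,0,0,0,3,0,0,0,0,0,0,4,0,0,0,0,-2,-2,3,0,0,0,0,-2,-4,0,0,0,0,0,-2,-4,0,0,0,0,0,-2,-4,0,0,0,0,0,0,0,0,0,0,0,0,0,0,0,0,0,0])

```text
clock: 12.0
tcp_pos: [450.8, -255.8, 268.0]
ee_rot: [0.995, 0.1, -0.0, -0.0]
ft_force: [-0.1, -0.3, -0.6]
width: -0.4
grasp_force: 0.0
```

Run:
```python
from cell import manip, optics
import cv2
s=optics.snapshot("scene"); print(manip.state()["tcp_pos"])
cv2.imwrite("pics/end.png",cv2.resize(s["img"][125:265,180:325,::-1],(621,600),interpolation=cv2.INTER_CUBIC))
```

```text
[ 451.2869269  -255.01409669  267.94338142]
```

View pics/end.png

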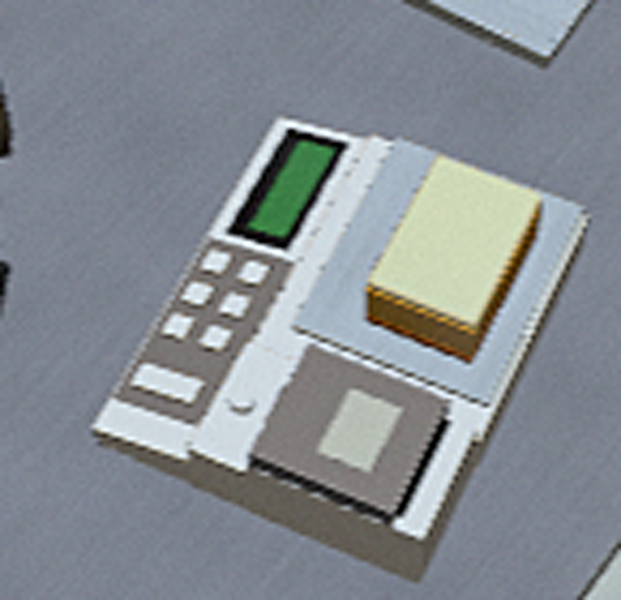

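The cover is shut, all keys are up, the loaf has not moved and the arm is clear, so I'll hand in.

```bash
python3 -c "
from cell import manip
print(manip.hand_in())"
```

```text
the job is handed in; nothing more can be done
None
```

I pushed the cover shut, pressed the feed, front-middle and print keys in that order at about 6 N each, and handed the job in with the arm clear; the hand-in returned no verdict.

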